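Shut and latch the key cabinet

TASK

The key cabinet's door has been left ajar. Push the door fully shut with the fingertips, and only then flip the red-tipped lever on the cabinet's top over towards the door, past its centre, so that it snaps into its locked position. Push only, do not pick anything up, and leave the things around and on the cabinet where they are.

Things in the scene. Friction and masses are not known exactly. Their poses are not given: they have to be found in the camera images.
- key_cabinet: small wooden key cabinet fixed to the shelf: 80 mm deep (x), 200 mm wide (y), 180 mm high, door not counted. Origin: centre of its underside; z up. Its open front with the door looks to its own -x, roughly towards the robot; its yaw varies.
- door (a joint): opening angle of the cabinet door, rad: 0 = fully shut; starts ajar at 0.35 to 0.85, the free edge swung out to the cabinet's -x. Stays where left, light friction (0.04 N m). Pale wooden panel with a blue and white tile inset, 12 mm thick, 196 mm wide, its top 177 mm above the shelf. Hinge line vertical, at the front left edge.
- door_hinge_top (a point): point on the door's hinge line, level with the door's top edge; in the cabinet's frame at x = -52, y = +98, z = 177 mm. The door's front face passes through the hinge line
- door_free_top (a point): front top corner of the door at its free edge, 196 mm along the front face from the hinge line; moves with the door
- door_knob (a point): end of the small brass knob (18 mm ball) on the door's front, 27 mm out from the face, 171 mm from the hinge line, 78 mm above the shelf; moves with the door
- latch (a joint): angle of the over-centre lever on the cabinet's top, rad: 0 = unlocked (start), lever leaning 0.6 rad back, away from the door, hook raised; 0.6 = upright, the centre; 1.2 = locked, leaning 0.6 rad forward over the door, hook down in front of it. A spring snaps it to the nearer end: 0.2 N m at the ends, none at centre. Flipped while the door is ajar, the hook keeps the door from shutting.
- latch_pivot (a point): pivot of the lever latch, in the cabinet's frame at x = -20, y = -75, z = 195 mm (15 mm above the cabinet's top); the axis is parallel to the cabinet's y. While unlocked, the raised steel hook, 24 mm wide, reaches forward to x = -66 mm and up to z = 240 mm
- lever_tip (a point): middle of the end of the lever's red plastic tip, 68 mm from the pivot; moves with the lever. The red part is 30 mm wide, 10 mm thick, 24 mm long; the steel below it 24 mm wide, 6 mm thick. Unlocked it lies 251 mm above the shelf, at x = +18, y = -75 mm in the cabinet's frame, with free space on its far side
- rooster_mid (a point): black painted ceramic rooster figurine with red comb, 75 x 68 mm, 136 mm tall; loose, to be left alone; the point is its centre, half-way up
- jar_mid (a point): clear glass jar with a screwed-on steel lid, 72 mm across, 110 mm tall; loose, to be left alone; the point is its centre, half-way up
- torch_mid (a point): grey plastic torch standing on its head, 50 mm across at the foot, 147 mm tall; loose, to be left alone; the point is its centre, half-way up
- mirror_mid (a point): folded round steel pocket mirror, 64 mm across, 12 mm thick, lying on top of the key cabinet, on the hinge half; loose, to be left alone; the point is its centre, half-way up
- polish_tin_mid (a point): round green tin with a brass-coloured lid, 62 mm across, 30 mm tall; loose, to be left alone; the point is its centre, half-way up
- cup_mid (a point): blue ceramic cup, 72 mm across, 70 mm tall; loose, to be left alone; the point is its centre, half-way up

How it is judged:
On the way, in this order (a step that is already met when the one before it is completed fails the run):
1. the door is pushed shut while the latch is still unlocked (value of joint door below 0.04 rad and value of joint latch below 0.3 rad), for 0.2 s.
2. the lever has snapped over into its locked position with the door shut (value of joint latch above 1.1 rad and value of joint door below 0.06 rad), for 0.2 s.
At the end, for the whole second after the job is handed in: The door is shut (within 0.06 rad), the latch lever rests in its locked position (above 1.1 of 1.2 rad), both are still, and every loose thing is within 20 mm of where it stood (all of step 2 and velocity of joint latch between -0.1 and 0.1 rad/s and velocity of joint door between -0.1 and 0.1 rad/s and distance of each of rooster_mid, jar_mid, torch_mid, mirror_mid, polish_tin_mid, cup_mid from where it was at the start of the episode below 0.02 m); the robot touches nothing.
It fails at once if the latch was flipped past centre while the door was open (value of joint latch above 0.65 rad and value of joint door above 0.08 rad).
It fails at once if a bystander was lifted, carried or knocked more than 20 mm from its place (distance of any of rooster_mid, jar_mid, torch_mid, mirror_mid, polish_tin_mid, cup_mid from where it was at the start of the episode above 0.02 m).
It fails at once if a bystander was tipped over (angle between any of rooster_mid, jar_mid, torch_mid, mirror_mid, polish_tin_mid, cup_mid's own z axis and vertical above 0.5 rad).
It also fails if it takes over 43 s, if anything falls off the work surface, if the arm or the gripper's body presses on something with over 40 N, if the wrist force passes 120 N, or if a joint passes its speed limit or range.

ROBOT

A 6-joint arm with a two-finger parallel gripper is mounted at the origin on the work surface. World frame = base frame: x ahead of the robot, y to its left, z up, the work surface at z = 0. Lengths are in m, angles in rad, forces in N, time in s.
With the tool pointing down it reaches from about 0.35 to 0.775 m from the base axis. Payload 5.5 kg.
Tool frame: the origin (TCP) lies midway between the tips of the shut fingers; the grasp point (between the pads) lies 19 mm behind it (env.tcp_to_grasp is the distance from the TCP to the grasp point, in m); z points along the fingers, y is the direction in which the jaws open and shut (so a half turn about z gives the same grasp; the last joint's range is limited). The gripper opens to 85 mm and grips with 20 to 120 N. Pads are 22 mm wide; open, the fingers measure 114 mm over their backs; the gripper's body (76 mm by 85 mm) begins 54 mm behind the grasp point. The pads swing forward as they close: fully open they stand 13 mm farther back than shut.
Start: joints at [1.175, 0.313, 0.046, 1.304, 0, 1.431], TCP at [0.146, 0.556, 0.231] pointing down, gripper open.
Joint ranges: [-2.76, 2.76], [-0.86, 1.69], [-1.03, 1.26], [-2.2, 2.34], [-1.47, 1.5], [-3.14, 3.14]. Speed limits (rad/s): [2.57, 2.57, 3.14, 3.14, 3.14, 3.14].

INTERFACE

Orientations are given as a unit quaternion [w, x, y, z].
In Python, from workcell import get_state, viewer, hand_in, finder, env gives the robot as it stands.
- The arm moves only by the tool arm_command, never from a script. Its argument "motion" is a list of rows, each an object of numbers: "x", "y", "z": the shift along the tool's x, y, z in mm; "rx", "ry", "rz": the turn, a rotation vector about the tool's x, y, z in degrees; "hand": the closure, from -1 (fully open) to 1 (shut). A call has 1 to 10 rows; each row is the pose to reach, as a shift and turn from the pose commanded when the call began, along the tool's axes at that moment; what a row does not reach only later rows make up. A row lasts 1/8 s, in which the tool goes at most 62.5 mm and 10.7 degrees, less where a joint would pass 70% of its speed; a pose out of reach is approached as far as the arm can. A call with a gripper value outside its range is refused whole. The fingers move at their own pace and stop on an object; "force" is the grip in N (left out, the last holds). Time passes only in rows, so rows that repeat a pose let the fingers close. It gives the time, the measured TCP pose, the force and the opening at its end, in the units of the state.
- get_state(): the state, without advancing time (a new reading comes with each control period).
- viewer.read_camera(name): name is "scene" or "top" or "wrist"; returns a dict with "image" (384x512x3 uint8, red, green, blue), "z_map" (384x512 float32, m along the optical axis (not along the pixel's ray), 0 where there is no reading), "intrinsics" (3x3 intrinsics, pixels), "rvec" (rotation vector, rad) and "tvec" (3), from world to camera coordinates, as OpenCV has them. Camera axes: x right, y down, z forward; pixel columns grow to the right and rows downward; lengths in m; the calibration is good to about 2 mm. A picture is of the moment at which its call begins.
- hand_in(): hands the job in, once; it reports no verdict.
Trained networks look in a picture, given as the dict that the camera call returned (one of the last four; its "shot" number tells which), for a name from the list of things; names that differ only in an ending like _2 or _b are one class to them, and where a whole thing is asked for, a point or a joint stands for the part that bears it (a point fixed in the world has none). Each returns a list of dicts, best first, with "score" (0 to 1); they miss things now and then, are a little off and sometimes report something else, mostly with a low value. They report only what shows in the picture. A call takes as long as a camera call.
- finder.find_in(picture, query): "at" ([column, row] in pixels, amid what is visible of it).
- finder.masks_of(picture, query): "region" (384x512 bool, what is visible of it) and "at" ([column, row] in pixels, amid what is visible of it).
The state is a dict: "clock": time; "joint_pos": joint angles; "qvel": joint speeds; "tau": joint torques, N m; "tcp_pos": TCP position; "orientation": TCP orientation; "wrist_force": force on the tool from outside, world axes, zero at the start; "ft_torque": the same for the moment, N m; "finger_gap": finger opening in m.
Only numpy, scipy, OpenCV 4.12 (cv2) and the standard library are available. Lean on these libraries where they do the work, as an engineer would, in place of code of your own. Each camera call takes 0.05 s, during which the arm holds its last target.

## Working session

There is one attempt and no reset: what is moved stays moved. The work goes in short steps, Python scripts to look and compute and a tool call to move; the robot and the scene stay as the last step left them, time stands still between calls to the robot, and variables do not carry over. Pictures are saved under pics/ and viewed, and the job is handed in when it is done.

Besides the shell and the picture viewer there is one more tool, called as a command line: name --argument value ..., lists and objects as JSON in quotes. arm_command: Moves the arm, as the interface text tells. Its arguments: {"type":"object","properties":{"motion":{"type":"array","items":{"type":"object","properties":{"x":{"type":"number"},"y":{"type":"number"},"z":{"type":"number"},"rx":{"type":"number"},"ry":{"type":"number"},"rz":{"type":"number"},"hand":{"type":"number"}}}},"force":{"type":"number"}},"required":["motion"]}

```bash
mkdir -p pics; ls; python3 - <<'E'
from workcell import get_state, viewer, finder, env
import cv2, pickle
s=get_state(); print(s)
d={}
for n in ["scene","top","wrist"]:
    p=viewer.read_camera(n); d[n]=p
    cv2.imwrite(f"pics/a_{n}.png",p["image"][:,:,::-1])
    print(n,p["intrinsics"].tolist(),p["rvec"],p["tvec"])
pickle.dump(d,open("a.pkl","wb"))
E
```

```text
pics
{'clock': 0.0, 'joint_pos': array([1.17541229e+00, 3.14030792e-01, 4.49830576e-02, 1.30361628e+00,
       1.36233789e-05, 1.43120256e+00]), 'qvel': array([ 4.31420074e-04,  3.09944393e-04, -8.59326642e-04,  1.03054953e-03,
        9.47367728e-04,  5.27399311e-05]), 'tau': array([ 1.84385783e-03, -4.80622959e+01,  2.98534369e+01,  1.93930801e-02,
       -2.17074989e-05,  1.86850224e-05]), 'tcp_pos': array([0.14528207, 0.55581058, 0.23039326]), 'orientation': array([-2.53394281e-04,  1.27546707e-01,  9.91832126e-01, -8.98834212e-04]), 'wrist_force': array([0.13395471, 0.24415016, 0.43322387]), 'ft_torque': array([ 0.00108112, -0.0286707 ,  0.02464695]), 'finger_gap': 0.08564151492439154}
scene [[375.7037603982778, 0.0, 258.3578906991915], [0.0, 375.7037603982778, 191.6542609550382], [0.0, 0.0, 1.0]] [ 1.89461103  1.19835403 -0.63744865] [-0.30197915 -0.1814434   1.57070341]
top [[347.3075276695659, 0.0, 260.54313575774637], [0.0, 347.3075276695659, 193.14935118488978], [0.0, 0.0, 1.0]] [ 1.97790044 -2.23000751  0.25346112] [0.10685792 0.61899913 0.98323453]
wrist [[326.62217057985345, 0.0, 254.9769311720416], [0.0, 326.62217057985345, 189.44138897082163], [0.0, 0.0, 1.0]] [-2.28690974 -1.76569424 -0.2681358 ] [-0.57485363 -0.03793895  0.38047441]
```

View pics/a_scene.png

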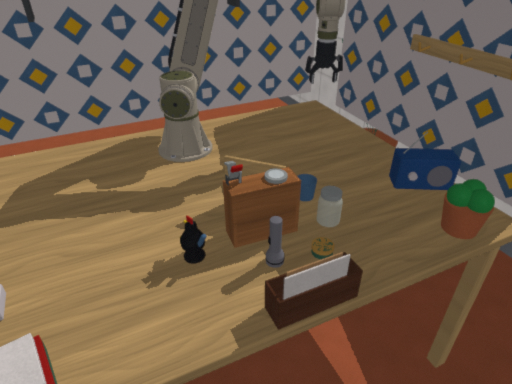

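View pics/a_top.png

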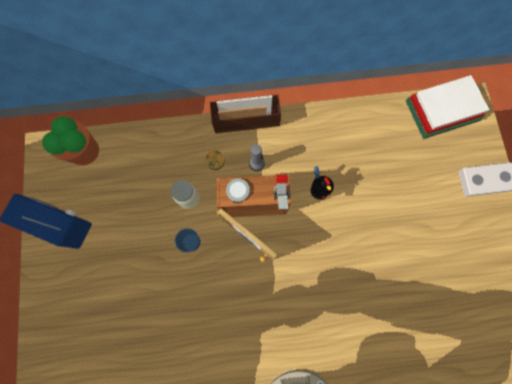

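View pics/a_wrist.png

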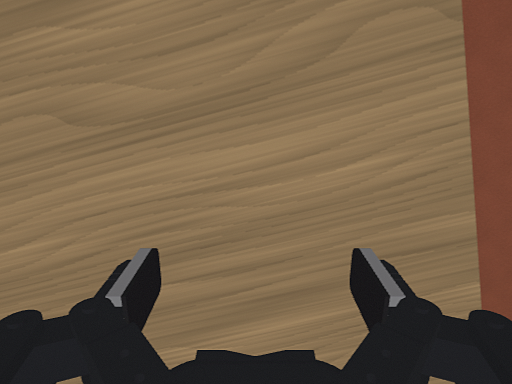

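```bash
cat > h.py <<'E'
import numpy as np, cv2
def cloud(p):
    K=p["intrinsics"];z=p["z_map"];h,w=z.shape
    u,v=np.meshgrid(np.arange(w),np.arange(h))
    c=np.stack([(u-K[0,2])/K[0,0]*z,(v-K[1,2])/K[1,1]*z,z],-1)
    R=cv2.Rodrigues(np.array(p["rvec"]))[0]
    return (c-np.array(p["tvec"]))@R
def proj(p,X):
    return cv2.projectPoints(np.atleast_2d(np.array(X,float)),np.array(p["rvec"]),np.array(p["tvec"]),p["intrinsics"],None)[0][:,0]
E
python3 - <<'E'
import pickle,numpy as np,cv2
from h import *
d=pickle.load(open("a.pkl","rb"))
for n in["top","scene"]:
    p=d[n];W=cloud(p);W[p["z_map"]==0]=np.nan
    print(n,proj(p,[[0,0,0],[.146,.556,.231],[.5,0,0]]))
    top=(abs(W[...,2]-.18)<.008)
    top&=(W[...,0]>.3)
    nn,l,st,c=cv2.connectedComponentsWithStats(top.astype(np.uint8))
    for i in np.argsort(-st[1:,4])[:4]+1:
        P=W[l==i]; r=cv2.minAreaRect((P[:,:2]*1000).astype(np.float32))
        print(st[i],r, np.median(P[:,2]), cv2.boxPoints(r).tolist())
p=d["top"];im=p["image"][130:280,160:350]
cv2.imwrite("pics/b.png",cv2.resize(im[:,:,::-1],None,fx=4,fy=4,interpolation=cv2.INTER_CUBIC))
im=d["scene"]["image"][140:290,160:360]
cv2.imwrite("pics/c.png",cv2.resize(im[:,:,::-1],None,fx=4,fy=4,interpolation=cv2.INTER_CUBIC))
E
```

```text
top [[298.28851362 411.79815943]
 [ 53.44149605 412.77847838]
 [275.506284   236.05820629]]
[ 216  176   62   32 1292] ((613.5789794921875, 73.096435546875), (164.4563751220703, 80.78966522216797), 86.29145050048828) 0.17871255830683136 [[567.9501342773438, -6.346778869628906], [648.5706176757812, -11.572349548339844], [659.2078247070312, 152.53964233398438], [578.5873413085938, 157.76522827148438]]
[218 209  59  49 328] ((501.1199951171875, 83.7292251586914), (196.13626098632812, 12.149368286132812), 44.45285415649414) 0.17569989377521486 [[426.862060546875, 19.386215209960938], [435.37054443359375, 10.713668823242188], [575.3779296875, 148.07223510742188], [566.8694458007812, 156.74478149414062]]
[286 175   5  29  65] ((605.2083740234375, -39.3902473449707), (10.188516616821289, 78.0392837524414), 86.12759399414062) 0.17884534749733538 [[565.9337768554688, -41.83769226074219], [643.7948608398438, -47.108055114746094], [644.4829711914062, -36.94280242919922], [566.6218872070312, -31.672439575195312]]
[ 29 219   9   4  13] ((600.047119140625, 646.0562133789062), (14.184158325195312, 
[... 519 characters left out ...]
9.35874557495117], [665.1416625976562, 152.12548828125], [443.59185791015625, 167.34910583496094]]
[430  91  82  36 356] ((483.8681640625, 1007.1845092773438), (367.14837646484375, 16.055917739868164), 0.48949405550956726) 0.17997115202915184 [[300.23211669921875, 1013.6438598632812], [300.3692626953125, 997.5885620117188], [667.5042114257812, 1000.7251586914062], [667.3670654296875, 1016.7804565429688]]
[419 135   5   4   6] ((601.474609375, 647.0598754882812), (8.934515953063965, 6.673480987548828), 73.58287048339844) 0.18211424223938877 [[597.0113525390625, 643.7177734375], [603.4127197265625, 641.8316650390625], [605.9378662109375, 650.4019775390625], [599.5364990234375, 652.2880859375]]
```

View pics/b.png

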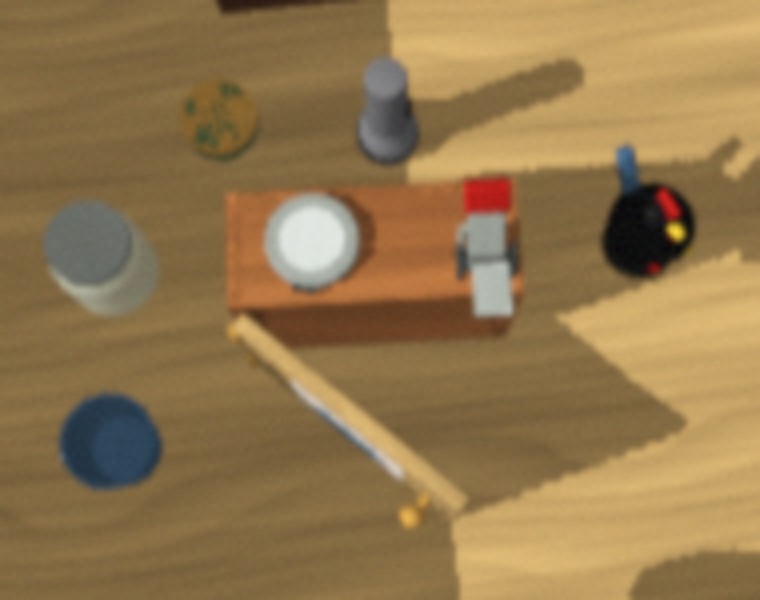

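View pics/c.png

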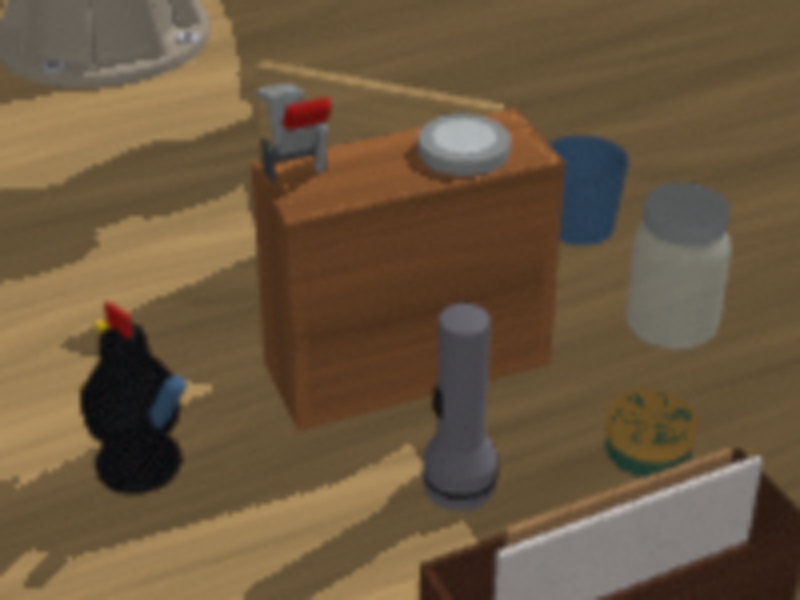

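arm_command --motion '[{"x": -42, "y": -35, "rz": -1, "hand": 1}, {"x": -100, "y": -80, "rz": -3, "hand": 1}, {"x": -160, "y": -130, "rz": -5, "hand": 1}, {"x": -210, "y": -170, "rz": -7, "hand": 1}, {"x": -260, "y": -210, "rz": -9, "hand": 1}, {"x": -310, "y": -250, "rz": -11, "hand": 1}, {"x": -355, "y": -288, "rz": -11, "hand": 1}, {"x": -395, "y": -320, "rz": -11, "hand": 1}, {"x": -423, "y": -345, "rz": -11, "hand": 1}, {"x": -423, "y": -345, "rz": -11, "hand": 1}]'

```text
invalid input at $.motion[0]: expected keys x, y, z, rx, ry, rz, hand
```

```bash
cat >> h.py <<'E'
yaw=-0.0647;C=np.array([.6125,.0553,0]);RC=cv2.Rodrigues(np.array([0,0,yaw]))[0]
def c2w(p): return RC@np.array(p)+C
def w2c(p): return (np.array(p)-C)@RC
def tool(s):
    from scipy.spatial.transform import Rotation as R
    q=s["orientation"]; return R.from_quat([q[1],q[2],q[3],q[0]]).as_matrix()
E
cat > look.py <<'E'
import sys
from workcell import get_state, viewer
from h import *
s=get_state();T=tool(s)
print(s["clock"],s["tcp_pos"],"cab(mm)",(w2c(s["tcp_pos"])*1000).round(1),"F",s["wrist_force"].round(1),s["finger_gap"]); print("tool axes in cab\n",(RC.T@T).round(3))
for n in sys.argv[2:]:
    p=viewer.read_camera(n); im=p["image"]
    if n=="top":im=im[110:310,130:390]
    if n=="scene":im=im[100:290,120:370]
    cv2.imwrite(f"pics/{sys.argv[1]}_{n}.png",cv2.resize(im[:,:,::-1],None,fx=3 if n!="wrist" else 1,fy=3 if n!="wrist" else 1))
E
python3 look.py d top scene wrist; python3 - <<'E'
import pickle
from h import *
d=pickle.load(open("a.pkl","rb"));W=cloud(d["top"])
print("mirror",w2c(W[188,238])*1000,"torch",w2c(W[150,257])*1000,"lever tip",w2c(W[178,282])*1000,"hook",w2c(W[205,283])*1000)
m=(np.abs(w2c(W.reshape(-1,3))[:,1]+.075)<.02)&(W.reshape(-1,3)[:,2]>.19); P=w2c(W.reshape(-1,3))[m]*1000
P=P[np.abs(P[:,0])<100]; print(P.min(0),P.max(0))
E
```

```text
0.15 [0.14531227 0.55591366 0.23059999] cab(mm) [-498.6  469.4  230.6] F [ 0.3 -0.2  0.2] 0.08552333204097186
tool axes in cab
 [[-0.982  0.19  -0.   ]
 [ 0.19   0.982 -0.001]
 [ 0.    -0.001 -1.   ]]
mirror [  5.26683241  38.9368099  194.14875848] torch [127.07599841 -17.94827051 146.79253884] lever tip [ 11.55429952 -76.254781   248.86412589] hook [-53.57464096 -75.73055317 225.55345694]
[-61.25135559 -94.85733411 191.12936571] [ 20.34392029 -55.09198779 252.70518298]
```

arm_command --motion '[{"x": -42, "y": -35, "z": 0, "rx": 0, "ry": 0, "rz": -1, "hand": 1}, {"x": -90, "y": -73, "z": 0, "rx": 0, "ry": 0, "rz": -3, "hand": 1}, {"x": -138, "y": -112, "z": 0, "rx": 0, "ry": 0, "rz": -5, "hand": 1}, {"x": -186, "y": -151, "z": 0, "rx": 0, "ry": 0, "rz": -7, "hand": 1}, {"x": -234, "y": -190, "z": 0, "rx": 0, "ry": 0, "rz": -9, "hand": 1}, {"x": -282, "y": -230, "z": 0, "rx": 0, "ry": 0, "rz": -11, "hand": 1}, {"x": -330, "y": -269, "z": 0, "rx": 0, "ry": 0, "rz": -11, "hand": 1}, {"x": -378, "y": -308, "z": 0, "rx": 0, "ry": 0, "rz": -11, "hand": 1}, {"x": -423, "y": -345, "z": 0, "rx": 0, "ry": 0, "rz": -11, "hand": 1}, {"x": -423, "y": -345, "z": 0, "rx": 0, "ry": 0, "rz": -11, "hand": 1}]'

```text
clock: 1.55
tcp_pos: [0.4696, 0.1124, 0.231]
orientation: [0.0, 0.035, 0.999, -0.0]
wrist_force: [0.7, -0.0, -0.6]
finger_gap: -0.0
```

```bash
python3 look.py d top scene wrist
```

```text
1.55 [0.46962173 0.11235771 0.23104501] cab(mm) [-146.3   47.7  231. ] F [ 0.7 -0.  -0.6] -3.376871135085887e-05
tool axes in cab
 [[-1.     0.005  0.001]
 [ 0.005  1.    -0.   ]
 [-0.001 -0.    -1.   ]]
```

View pics/d_top.png

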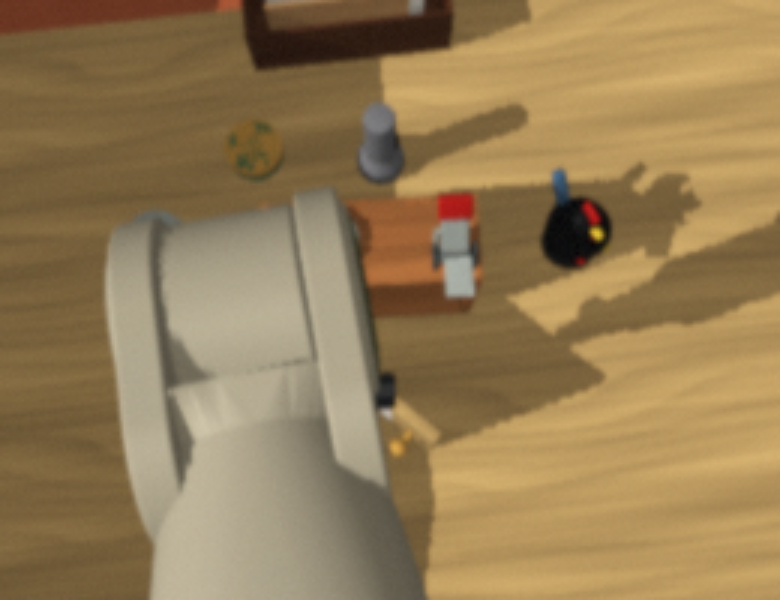

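View pics/d_scene.png

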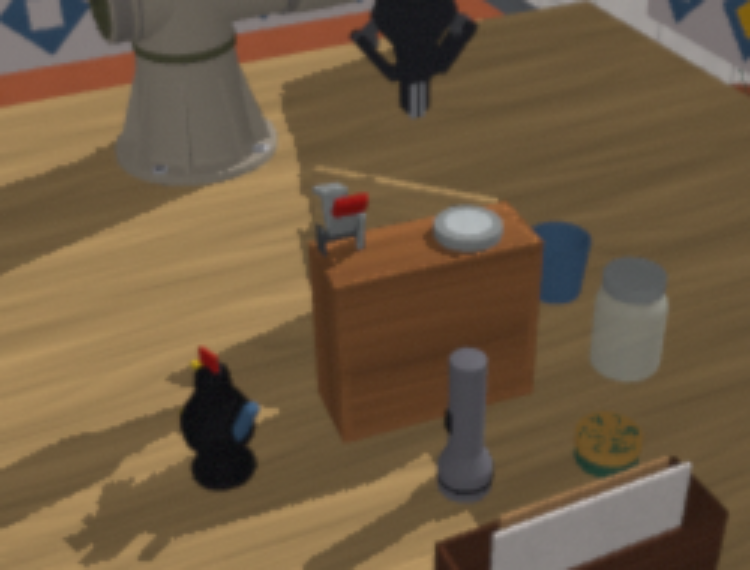

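View pics/d_wrist.png

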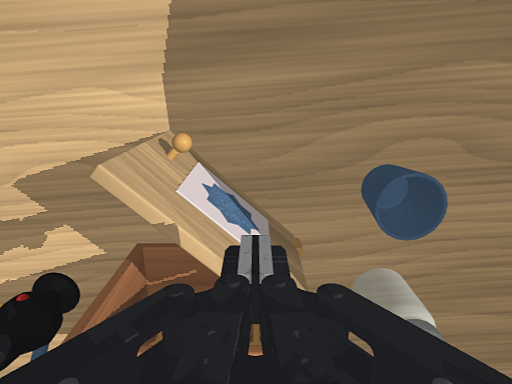

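arm_command --motion '[{"x": 0, "y": 0, "z": 40, "rx": 0, "ry": 0, "rz": 0, "hand": 1}, {"x": 0, "y": 0, "z": 76, "rx": 0, "ry": 0, "rz": 0, "hand": 1}, {"x": -12, "y": -5, "z": 76, "rx": 0, "ry": 0, "rz": 0, "hand": 1}, {"x": -24, "y": -10, "z": 76, "rx": 0, "ry": 0, "rz": 0, "hand": 1}, {"x": -36, "y": -15, "z": 76, "rx": 0, "ry": 0, "rz": 0, "hand": 1}, {"x": -46, "y": -20, "z": 76, "rx": 0, "ry": 0, "rz": 0, "hand": 1}, {"x": -56, "y": -24, "z": 76, "rx": 0, "ry": 0, "rz": 0, "hand": 1}, {"x": -66, "y": -28, "z": 76, "rx": 0, "ry": 0, "rz": 0, "hand": 1}, {"x": -74, "y": -28, "z": 76, "rx": 0, "ry": 0, "rz": 0, "hand": 1}, {"x": -78, "y": -28, "z": 76, "rx": 0, "ry": 0, "rz": 0, "hand": 1}]'

```text
clock: 2.95
tcp_pos: [0.544, 0.0824, 0.1551]
orientation: [-0.0, 0.032, 0.999, -0.0]
wrist_force: [-0.6, 0.5, -0.5]
finger_gap: -0.0003
```

```bash
python3 look.py e top scene
```

```text
2.95 [0.5440185  0.08240634 0.15511822] cab(mm) [-70.1  22.6 155.1] F [-0.6  0.5 -0.5] -0.00027837926580895334
tool axes in cab
 [[-1.    -0.001 -0.   ]
 [-0.001  1.    -0.   ]
 [ 0.    -0.    -1.   ]]
```

View pics/e_top.png

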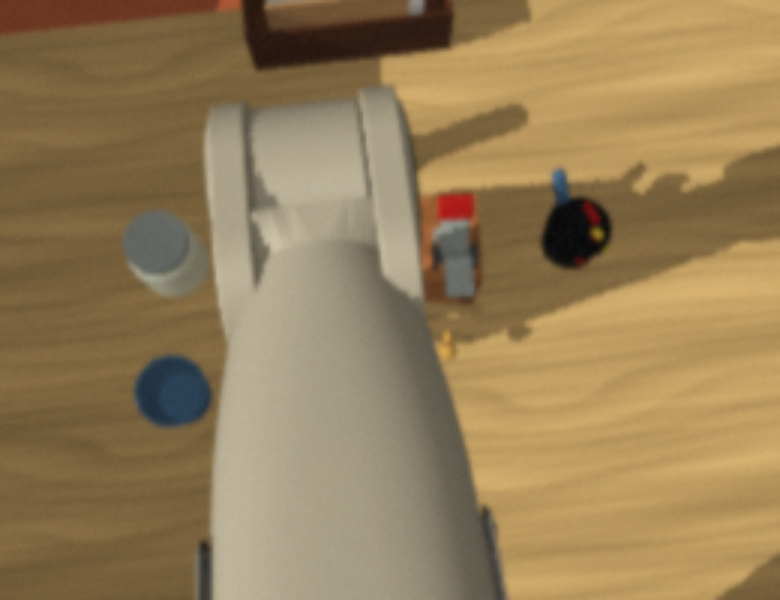

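View pics/e_scene.png

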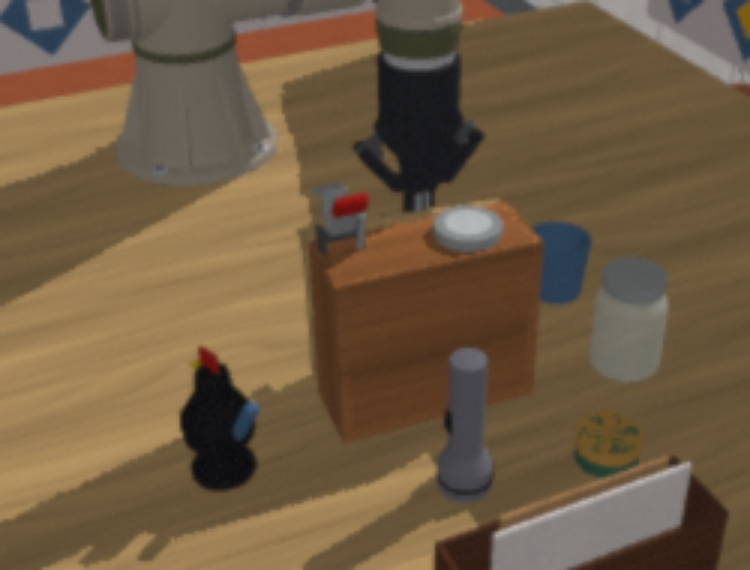

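arm_command --motion '[{"x": -2, "y": 0, "z": 0, "rx": 0, "ry": 0, "rz": 0, "hand": 1}, {"x": -4, "y": 0, "z": 0, "rx": 0, "ry": 0, "rz": 0, "hand": 1}, {"x": -4, "y": 0, "z": 0, "rx": 0, "ry": 0, "rz": 0, "hand": 1}]'

```text
clock: 3.42
tcp_pos: [0.5476, 0.0824, 0.1553]
orientation: [0.0, 0.032, 0.999, 0.0]
wrist_force: [-0.1, 0.5, 0.5]
finger_gap: 0.0001
```

arm_command --motion '[{"x": -2, "y": 0, "z": 0, "rx": 0, "ry": 0, "rz": 0, "hand": 1}, {"x": -3, "y": 0, "z": 0, "rx": 0, "ry": 0, "rz": 0, "hand": 1}, {"x": -3, "y": 0, "z": 0, "rx": 0, "ry": 0, "rz": 0, "hand": 1}]'

```text
clock: 3.8
tcp_pos: [0.5507, 0.0822, 0.1554]
orientation: [0.0, 0.032, 0.999, 0.0]
wrist_force: [0.0, 0.7, -0.5]
finger_gap: 0.0002
```

arm_command --motion '[{"x": -2, "y": 0, "z": 0, "rx": 0, "ry": 0, "rz": 0, "hand": 1}, {"x": -3, "y": 0, "z": 0, "rx": 0, "ry": 0, "rz": 0, "hand": 1}, {"x": -3, "y": 0, "z": 0, "rx": 0, "ry": 0, "rz": 0, "hand": 1}]'

```text
clock: 4.18
tcp_pos: [0.5532, 0.082, 0.1552]
orientation: [-0.0, 0.032, 0.999, 0.0]
wrist_force: [-1.8, -0.8, 2.8]
finger_gap: -0.0003
```

```bash
python3 look.py f top; python3 - <<'E'
from h import *
from workcell import viewer
p=viewer.read_camera("top");W=w2c(cloud(p).reshape(-1,3))*1000
m=(W[:,0]>-110)&(W[:,0]<-30)&(W[:,1]<0)&(W[:,1]>-105)&(W[:,2]>165)&(W[:,2]<183)
print(W[m].round(0).tolist()[:80])
E
```

```text
4.175 [0.55322776 0.08199448 0.15524402] cab(mm) [-60.9  22.8 155.2] F [-1.8 -0.8  2.8] -0.00026943456600183696
tool axes in cab
 [[-1.    -0.001 -0.001]
 [-0.001  1.     0.   ]
 [ 0.001  0.    -1.   ]]
[[-31.0, -94.0, 176.0], [-31.0, -97.0, 176.0], [-32.0, -99.0, 181.0], [-32.0, -48.0, 179.0], [-32.0, -50.0, 181.0], [-33.0, -53.0, 181.0], [-32.0, -56.0, 179.0], [-32.0, -59.0, 177.0], [-32.0, -61.0, 178.0], [-33.0, -64.0, 178.0], [-35.0, -93.0, 180.0], [-34.0, -96.0, 178.0], [-35.0, -99.0, 180.0], [-35.0, -48.0, 180.0], [-35.0, -50.0, 180.0], [-35.0, -53.0, 177.0], [-35.0, -56.0, 177.0], [-35.0, -58.0, 179.0], [-36.0, -61.0, 179.0], [-36.0, -64.0, 179.0], [-37.0, -94.0, 176.0], [-37.0, -99.0, 177.0], [-37.0, -47.0, 177.0], [-38.0, -50.0, 182.0], [-38.0, -53.0, 181.0], [-38.0, -55.0, 180.0], [-38.0, -58.0, 178.0], [-38.0, -61.0, 177.0], [-39.0, -63.0, 183.0], [-40.0, -93.0, 180.0], [-40.0, -96.0, 179.0], [-40.0, -99.0, 177.0], [-40.0, -47.0, 178.0], [-39.0, -50.0, 173.0], [-40.0, -53.0, 175.0], [-40.0, -55.0, 175.0], [-40.0, -58.0, 175.0], [-40.0, -61.0, 175.0], [-41.0, -63.0, 177.0],
[... 243 characters left out ...]
0, 176.0], [-45.0, -47.0, 176.0], [-45.0, -50.0, 174.0], [-46.0, -52.0, 177.0], [-45.0, -55.0, 173.0], [-46.0, -58.0, 177.0], [-46.0, -60.0, 177.0], [-46.0, -63.0, 176.0], [-48.0, -93.0, 177.0], [-47.0, -96.0, 175.0], [-48.0, -47.0, 175.0], [-48.0, -50.0, 176.0], [-48.0, -52.0, 177.0], [-48.0, -55.0, 174.0], [-48.0, -58.0, 174.0], [-48.0, -60.0, 175.0], [-49.0, -63.0, 178.0], [-49.0, -66.0, 175.0], [-50.0, -93.0, 174.0], [-51.0, -95.0, 176.0], [-50.0, -47.0, 174.0], [-51.0, -49.0, 177.0], [-51.0, -52.0, 176.0], [-51.0, -55.0, 175.0], [-51.0, -57.0, 175.0], [-51.0, -60.0, 174.0], [-51.0, -63.0, 174.0], [-51.0, -66.0, 172.0], [-52.0, -93.0, 169.0], [-52.0, -96.0, 167.0], [-52.0, -50.0, 168.0]]
```

View pics/f_top.png

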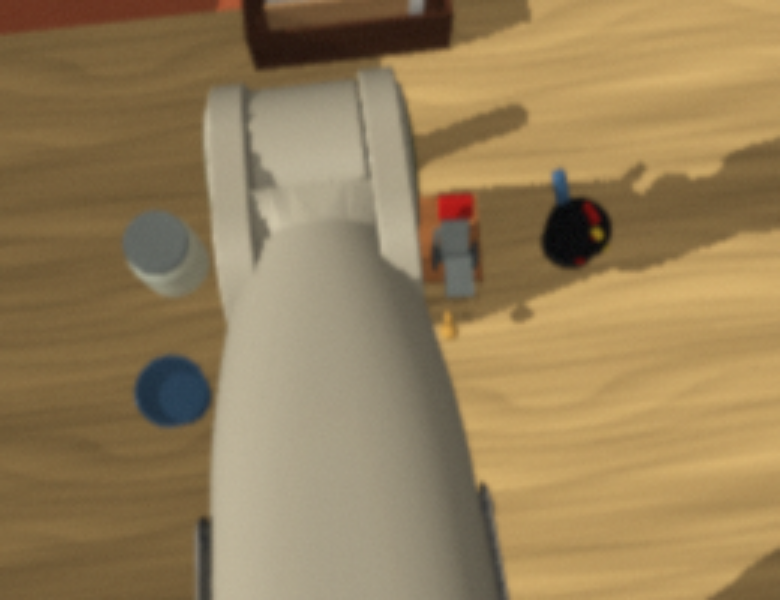

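arm_command --motion '[{"x": -2, "y": 0, "z": 0, "rx": 0, "ry": 0, "rz": 0, "hand": 1}, {"x": -3, "y": 0, "z": 0, "rx": 0, "ry": 0, "rz": 0, "hand": 1}, {"x": -3, "y": 0, "z": 0, "rx": 0, "ry": 0, "rz": 0, "hand": 1}, {"x": -3, "y": 0, "z": 0, "rx": 0, "ry": 0, "rz": 0, "hand": 1}]'

```text
clock: 4.78
tcp_pos: [0.5533, 0.082, 0.1552]
orientation: [-0.003, 0.032, 0.999, -0.0]
wrist_force: [-10.9, -0.3, 7.7]
finger_gap: 0.0001
```

arm_command --motion '[{"x": 30, "y": 0, "z": 0, "rx": 0, "ry": 0, "rz": 0, "hand": 1}, {"x": 30, "y": 0, "z": -55, "rx": 0, "ry": 0, "rz": 0, "hand": 1}, {"x": 30, "y": 0, "z": -110, "rx": 0, "ry": 0, "rz": 0, "hand": 1}, {"x": 30, "y": 0, "z": -155, "rx": 0, "ry": 0, "rz": 0, "hand": 1}, {"x": 30, "y": 0, "z": -155, "rx": 0, "ry": 0, "rz": 0, "hand": 1}, {"x": -10, "y": -30, "z": -155, "rx": 0, "ry": 0, "rz": 0, "hand": 1}, {"x": -50, "y": -60, "z": -155, "rx": 0, "ry": 0, "rz": 0, "hand": 1}, {"x": -90, "y": -90, "z": -155, "rx": 0, "ry": 0, "rz": 0, "hand": 1}, {"x": -118, "y": -98, "z": -155, "rx": 0, "ry": 0, "rz": 0, "hand": 1}, {"x": -118, "y": -98, "z": -155, "rx": 0, "ry": 0, "rz": 0, "hand": 1}]'

```text
clock: 6.02
tcp_pos: [0.6693, -0.0249, 0.3069]
orientation: [-0.002, 0.033, 0.999, 0.0]
wrist_force: [-0.3, 0.3, -0.7]
finger_gap: -0.0001
```

```bash
python3 look.py g top scene wrist
```

```text
6.025 [ 0.66928832 -0.02487219  0.30693753] cab(mm) [ 61.9 -76.3 306.9] F [-0.3  0.3 -0.7] -0.00012806177916327506
tool axes in cab
 [[-1.     0.001 -0.003]
 [ 0.001  1.     0.   ]
 [ 0.003  0.    -1.   ]]
```

View pics/g_scene.png

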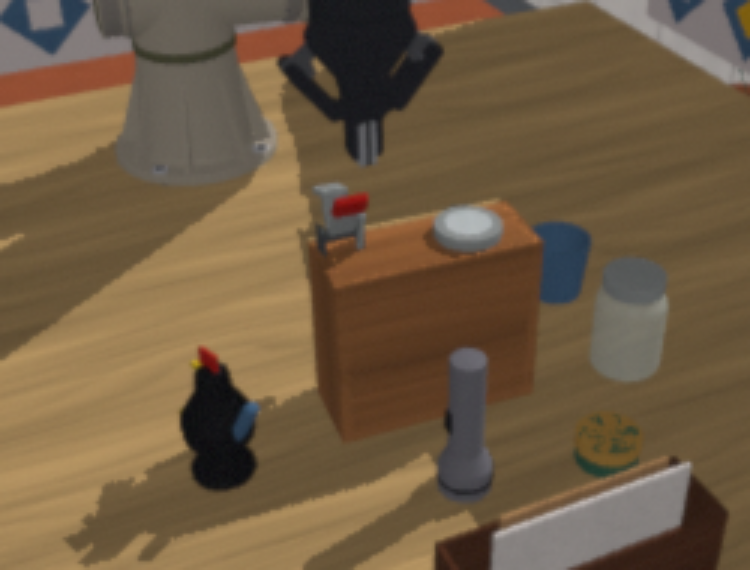

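View pics/g_wrist.png

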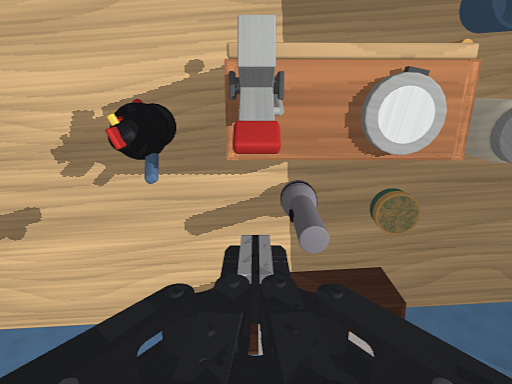

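arm_command --motion '[{"x": 0, "y": 0, "z": 40, "rx": 0, "ry": 0, "rz": 0, "hand": 1}, {"x": 0, "y": 0, "z": 72, "rx": 0, "ry": 0, "rz": 0, "hand": 1}, {"x": 15, "y": 0, "z": 72, "rx": 0, "ry": 0, "rz": 0, "hand": 1}, {"x": 27, "y": 0, "z": 72, "rx": 0, "ry": 0, "rz": 0, "hand": 1}, {"x": 37, "y": 0, "z": 72, "rx": 0, "ry": 0, "rz": 0, "hand": 1}, {"x": 47, "y": 0, "z": 72, "rx": 0, "ry": 0, "rz": 0, "hand": 1}, {"x": 57, "y": 0, "z": 72, "rx": 0, "ry": 0, "rz": 0, "hand": 1}, {"x": 67, "y": 0, "z": 72, "rx": 0, "ry": 0, "rz": 0, "hand": 1}, {"x": 77, "y": 0, "z": 72, "rx": 0, "ry": 0, "rz": 0, "hand": 1}, {"x": 84, "y": 0, "z": 72, "rx": 0, "ry": 0, "rz": 0, "hand": 1}]'

```text
clock: 7.42
tcp_pos: [0.583, -0.0181, 0.2379]
orientation: [-0.001, 0.032, 0.999, 0.0]
wrist_force: [-0.7, -0.7, -0.4]
finger_gap: 0.0001
```

```bash
python3 look.py i scene wrist
```

```text
7.425 [ 0.58301055 -0.01806644  0.23789689] cab(mm) [-24.7 -75.1 237.9] F [-0.7 -0.7 -0.4] 5.141893300162843e-05
tool axes in cab
 [[-1.    -0.001 -0.001]
 [-0.001  1.     0.   ]
 [ 0.001  0.    -1.   ]]
```

View pics/i_scene.png

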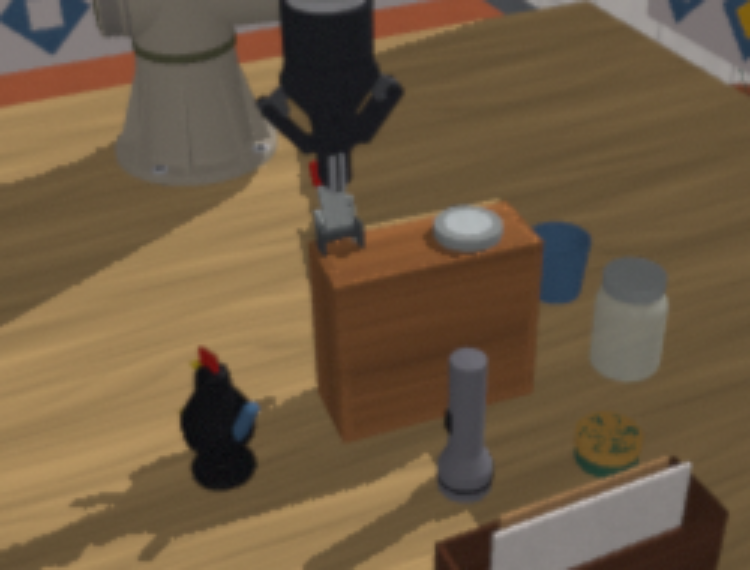

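View pics/i_wrist.png

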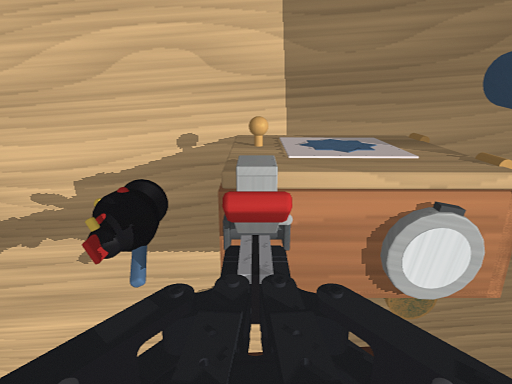

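arm_command --motion '[{"x": -30, "y": 0, "z": 0, "rx": 0, "ry": 0, "rz": 0, "hand": 1}, {"x": -60, "y": 0, "z": -10, "rx": 0, "ry": 0, "rz": 0, "hand": 1}, {"x": -70, "y": 0, "z": -60, "rx": 0, "ry": 0, "rz": 0, "hand": 1}, {"x": -70, "y": 0, "z": -100, "rx": 0, "ry": 0, "rz": 0, "hand": 1}, {"x": -70, "y": 0, "z": -100, "rx": 0, "ry": 0, "rz": 0, "hand": 1}]'

```text
clock: 8.15
tcp_pos: [0.6558, -0.023, 0.3418]
orientation: [0.003, 0.032, 0.999, -0.0]
wrist_force: [0.7, -0.6, -1.2]
finger_gap: -0.0001
```

```bash
python3 look.py j scene wrist top; python3 - <<'E'
from h import *
from workcell import viewer,finder
import pickle
d=pickle.load(open("a.pkl","rb"))
p=viewer.read_camera("scene");a=d["scene"]
print(np.argwhere(0).shape)
W=w2c(cloud(p).reshape(-1,3))*1000;im=p["image"].reshape(-1,3).astype(int)
m=(im[:,0]>110)&(im[:,1]<50)&(abs(W[:,1]+75)<40)&(W[:,2]>200);print("red",W[m].mean(0) if m.any() else None,m.sum())
for q in["rooster_mid","jar_mid","torch_mid","mirror_mid","polish_tin_mid","cup_mid","lever_tip"]:
    r=finder.find_in(p,q); print(q,r[0] if r else None)
dd=np.abs(p["image"].astype(int)-a["image"]).sum(-1)
cv2.imwrite("pics/diff.png",np.clip(dd,0,255).astype(np.uint8))
E
```

```text
8.15 [ 0.65576474 -0.02299409  0.3417739 ] cab(mm) [ 48.2 -75.3 341.8] F [ 0.7 -0.6 -1.2] -0.00013835096504499804
tool axes in cab
 [[-1.    -0.001  0.007]
 [-0.001  1.    -0.001]
 [-0.007 -0.001 -1.   ]]
(0, 0)
red [-45.98541297 -77.34844121 243.81285093] 79
rooster_mid {'at': [191.0, 244.0], 'score': 0.92}
jar_mid {'at': [328.1, 208.9], 'score': 0.65}
torch_mid {'at': [274.4, 243.6], 'score': 0.88}
mirror_mid {'at': [276.3, 176.8], 'score': 0.87}
polish_tin_mid {'at': [319.9, 248.2], 'score': 0.64}
cup_mid {'at': [306.7, 187.7], 'score': 0.6}
lever_tip {'at': [229.7, 165.6], 'score': 0.5}
```

View pics/j_scene.png

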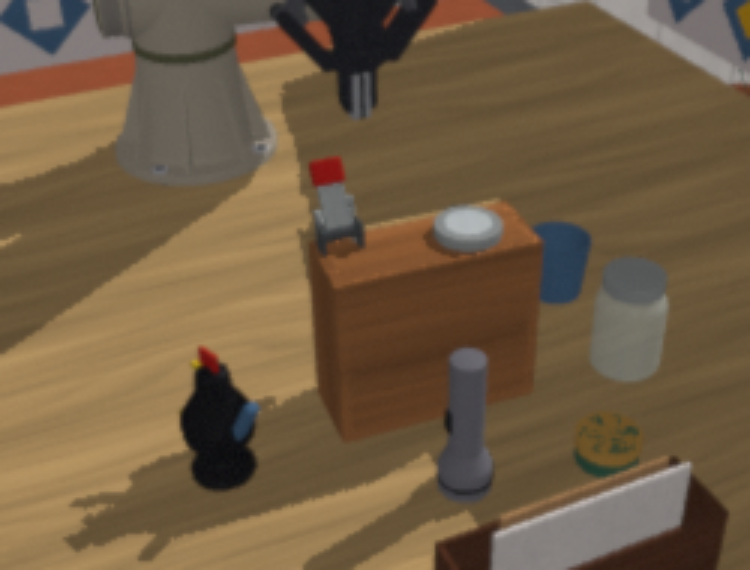

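View pics/j_wrist.png

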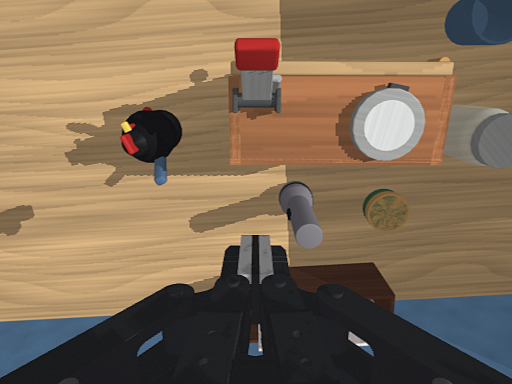

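View pics/diff.png

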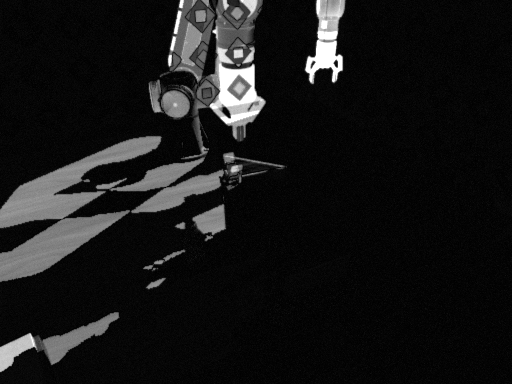

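```bash
python3 -c "
from workcell import hand_in
print(hand_in())"
```

```text
the job is handed in; nothing more can be done
None
```

I pushed the cabinet door shut with the closed fingertips, then flipped the lever over its centre from behind. The lever snapped into its locked position, and I handed the job in at about 8.3 s of the 43 s allowed. The hand-in reported no verdict.

- **Door:** It stopped firmly, with the wrist force rising to about 13 N. Its front face measured about −52 mm in the cabinet's frame, which is the shut position. I checked it again by picture only after the flip, and it still looked flush with the cabinet.
- **Lever:** I measured the red tip after backing away. It was where a lever leaning 0.6 rad forward should be, so about 1.2 rad on the latch. That is within a few mm, not an exact reading.
- **Bystanders:** Comparing the scene picture with the one from the start, only the arm, the shadows, the door and the lever had changed. I saw no shift in any loose thing.
- **Gripper:** It was clear of everything at hand-in, with the fingertips about 80 mm above the lever.

No check failed or disagreed.

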